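# Seat the check valve and strainer in the washing machine's riser

## Robot

A 6-joint arm with a two-finger parallel gripper is mounted at the origin on the work surface. World frame = base frame: x ahead of the robot, y to its left, z up, the work surface at z = 0. Lengths are in m, angles in rad, forces in N, time in s.
With the tool pointing down it reaches from about 0.35 to 0.975 m from the base axis. Payload 4.9 kg.
Tool frame: the origin (TCP) lies on the centre line of the jaws, within the pads' length; the fingertips stand manip.tip_reach ahead of it and the grasp point (between the pads) is the TCP (manip.tip_reach is the distance from the TCP to the fingertips, in m); z points along the fingers, y is the line along which they close (so a half turn about z gives the same grasp; the last joint's range is limited). The gripper opens to 85 mm and grips with 20 to 120 N. Pads are 22 mm wide; open, the fingers measure 114 mm over their backs; the gripper's body (76 mm by 85 mm) begins 54 mm behind the grasp point. The pads swing forward as they close: fully open they stand 13 mm farther back than shut.
Start: joints at [1.034, 0.053, 1.613, -0, 1.476, -0.119], TCP at [0.254, 0.571, 0.25] pointing down, gripper open.
Joint ranges: [-3.01, 3.01], [-1.01, 2.22], [0.06, 2.58], [-1.02, 4.17], [0.09, 2.62], [-3.14, 3.14]. Speed limits (rad/s): [2.57, 2.57, 3.14, 3.14, 3.14, 3.14].

## Interface

Orientations are given as a unit quaternion [w, x, y, z].
In Python, from plant import manip gives the robot as it stands. The module is installed in compiled form; this text tells all that it offers.
- The arm moves only by the tool move_arm, never from a script. Its argument "rows" is a list of rows, each a list of 7 numbers: the shift along the tool's x, y, z in cm, then the turn, a rotation vector about the tool's x, y, z in degrees, then the opening, from -1 (shut) to 1 (fully open). In form: [[tx, ty, tz, ax, ay, az, jaw], ...]. A call has 1 to 20 rows; each row shifts and turns the commanded pose from where the row before left it, along the tool's axes as they then stand; what a row does not reach is not made up. A row lasts 1/12 s, in which the tool goes at most 41.7 mm and 7.16 degrees, less where a joint would pass 70% of its speed; a pose out of reach is approached as far as the arm can. A call is refused whole if a number of a shift passes 4.17 or a number of a turn 7.16, either way. A call with a gripper value outside its range is refused whole. The fingers move at their own pace and stop on an object; the grip force is fixed at half the most. Time passes only in rows, so rows that do not move let the fingers close. It gives the time, the measured TCP pose, the force, the opening and the grip force at its end, in the units of the state.
- manip.state(): the state, without advancing time (a new reading comes with each control period).
- manip.grab_frame(name): name is "scene" or "top"; returns a dict with "img" (384x512x3 uint8, blue, green, red), "mtx" (3x3 intrinsics, pixels), "k1" (the pictures are not rectified: a ray, as slopes to the right and down, at radius r is drawn at 1 + k1 r^2 times it, then the intrinsics apply), "R" (3x3) and "t" (3): a world point X has camera coordinates R X + t. Camera axes: x right, y down, z forward; pixel columns grow to the right and rows downward; lengths in m; the calibration is good to about 2 mm. A picture is of the moment at which its call begins. There is no depth.
- manip.job_done(): hands the job in; it is judged then, once.
The state is a dict: "time": time; "joint_pos": joint angles; "joint_vel": joint speeds; "joint_efforts": joint torques, N m; "tool_pos": TCP position; "tool_rot": TCP orientation; "contact_force": force on the tool from outside, world axes, zero at the start; "ft_torque": the same for the moment, N m; "gripper_width": opening from 0.0 (shut) to 1.0 (fully open); "grasp_force": force on a finger pad.
Only numpy, scipy, OpenCV 4.12 (cv2) and the standard library are available. Lean on these libraries where they do the work, as an engineer would, in place of code of your own. Each camera call takes 0.05 s, during which the arm holds its last target. There are 200 camera calls.

## Task

The washing machine's water riser on the worktop stands open, with its new check valve started in the bore by hand. Set the strainer into the bore on top of the valve, foot first, then take the push rod from the wooden block and press the two down the bore until they bottom out firmly on the seat, feeling for the stop and never ramming or forcing the plastic. Draw the rod out, put it back in its hole in the block, and leave the bottles, the union nut and the spanner where they are.

Things in the scene. Friction and masses are not known exactly. Their poses are not given: they have to be found in the camera images.
- riser: Fixed upright brass pipe end, 110 mm tall, 34 mm outside (hexagon 42 mm across flats at 70 to 84 mm height), on a 72 mm steel rosette; a test plug sticks out 34 mm from the axis along its x at 55 mm height. Vertical round bore, 24.4 mm diameter, with a 3 mm lead-in chamfer at the open top. Origin: on the axis at worktop level; z up.
- riser_mouth (a point): Centre of the riser's open top, on the bore's axis, 110 mm above the worktop; z up along the bore. The seat is a shoulder hidden at the bottom of the bore, 79 to 95 mm below the mouth: its depth differs from riser to riser and has to be felt.
- valve: Check valve inside the bore, white plastic, 23 mm diameter, 24 mm long. Origin: centre of its flat top; z up. At the start the top is 11 to 43 mm below the mouth; home on its seat, 55 to 71 mm. It slides along the bore and stays where left; its O-ring drags with 8 N plus 0.6 N per 10 mm/s all the way. The seat's gasket stops it. Firmly home: 12 N or more (16 N is right) held a moment there.
- strainer: Loose strainer, standing on the worktop: cylinder 22 mm in diameter, 36 mm tall, about 20 g, grey plastic with a dark mesh waist; 2 mm lead-in taper at the foot (origin: centre of the underside, z up), closed flat pressing face on top. It slides freely in the bore and rests on the valve; fully home its top is 19 to 35 mm below the mouth. Its plastic and the valve's crack under more than 28 N.
- rod: Loose push rod, 132 mm long, about 90 g, standing in the block's hole: below, a round black plastic shaft, 18 mm diameter, 77 mm long, with a flat pressing end; above it a square wooden handle 24 x 24 mm, 55 mm tall, from 77 to 132 mm. Origin: centre of the shaft's flat lower end; z up to the handle, x and y square to the handle's sides.
- block: Fixed wooden tool block 70 x 70 x 45 mm with one round vertical hole of 21 mm diameter, 40 mm deep, in the middle of its top, in which the rod stands with its end 5 mm above the worktop. Origin: centre of the underside; z up.
- nut: Brass union nut lying flat on the worktop near the riser, 48 mm over its corners, 18 mm high. Origin: centre of the underside. To be left alone.
- spanner: Steel spanner 170 mm long, 8 mm thick, lying on the worktop at the far right. Origin: middle of the underside, x along it. To be left alone.
- softener: Blue bottle, 72 mm diameter, 230 mm tall, standing at the far left. Origin: centre of the underside. To be left alone.
- detergent: White bottle, 80 mm diameter, 250 mm tall, standing at the far right. Origin: centre of the underside. To be left alone.

How it is judged:
By the outcome, as a careful person would: the job done as asked, in the order asked, and still so for the second after the job is handed in, with the robot touching nothing.
It also fails if it takes over 69 s, if anything falls off the work surface, if the arm or the gripper's body presses on something with over 40 N, if the wrist force passes 120 N, or if a joint passes its speed limit or range.

## Working session

There is one attempt and no reset: what is moved stays moved. The work goes in short steps, Python scripts to look and compute and a tool call to move; the robot and the scene stay as the last step left them, time stands still between calls to the robot, and variables do not carry over. Pictures are saved under pics/ and viewed, at most 10 in all, crops included, and the job is handed in when it is done.

Besides the shell and the picture viewer there is one more tool, called after "Call:" as name([rows], argument=value, ...), one row to a line, values as JSON. move_arm: Moves the arm, as the interface text tells. Its arguments: {"type":"object","properties":{"rows":{"type":"array","items":{"type":"array","items":{"type":"number"}}}},"required":["rows"]}

```bash
mkdir -p pics; ls
python3 - <<'E'
from plant import manip
import cv2
print(manip.state(), manip.tip_reach)
for n in("scene","top"):
    f=manip.grab_frame(n); cv2.imwrite(f"pics/{n}0.png",f["img"]); print(n,f["mtx"],f["k1"],f["R"],f["t"])
E
```

```text
pics
{'time': 0.0, 'joint_pos': array([ 1.03398757e+00,  5.33107885e-02,  1.61428517e+00,  1.28684295e-05,
        1.47599842e+00, -1.18995830e-01]), 'joint_vel': array([ 0.000632  , -0.00070512, -0.00046067, -0.00025429, -0.00104936,
        0.00044567]), 'joint_efforts': array([ 1.66406617e-04, -3.93711913e+01, -3.70162332e+01, -1.29897562e-04,
        7.08896274e-03,  1.45495818e-06]), 'tool_pos': array([0.25329685, 0.57073697, 0.24909682]), 'tool_rot': array([-3.28398912e-04,  2.07390760e-01,  9.78257671e-01, -9.45473487e-04]), 'contact_force': array([-0.59764695,  0.37112947, -0.33069866]), 'ft_torque': array([-0.01125067, -0.00314127, -0.03572387]), 'grasp_force': 0.0, 'gripper_width': 1.0007732282527284} 0.019
scene [[407.93470919   0.         258.60722373]
 [  0.         407.93470919 192.33186051]
 [  0.           0.           1.        ]] 0.0035266201907518994 [[-0.00815017  0.999954   -0.00505608]
 [ 0.65393257  0.00150454 -0.75655134]
 [-0.75650893 -0.00947236 -0.65391476]] [-0.01472314 -0.29723288  1.67566143]
top [[370.58407622   0.         255.44999361]
 [  0.         370.58407622 190.337277  ]
 [  0.           0.           1.        ]] -0.11628820730494248 [[ 0.01961975 -0.99974173  0.0114694 ]
 [-0.98987667 -0.02103644 -0.14036254]
 [ 0.14056757 -0.00859941 -0.99003374]] [-0.01191253  0.59078725  1.18137198]
```

View pics/scene0.png

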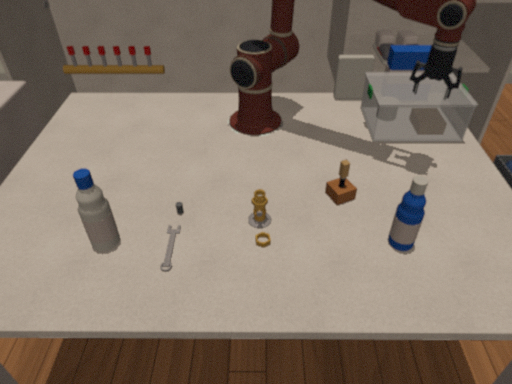

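View pics/top0.png

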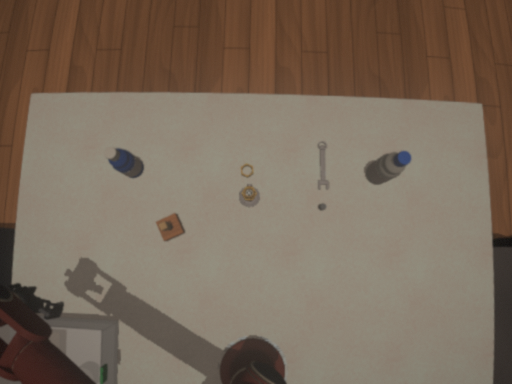

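The scene view shows the strainer at (180,208), the riser at (260,207), and the block at (341,190) with the rod top at (345,163). In the top view these are at (322,207), (249,195) and (170,227). Next I'll enlarge them.

```bash
cat > h.py <<'E'
import numpy as np, cv2
from scipy.optimize import least_squares
def ray(f,p):
    d=np.array([k for k in [f["k1"]]]+[0,0,0],float)
    q=cv2.undistortPoints(np.array([[p]],float),f["mtx"],np.r_[f["k1"],0,0,0,0])[0,0]
    R,t=f["R"],f["t"]; return -R.T@t, R.T@np.r_[q,1]
def proj(f,X):
    r,_=cv2.Rodrigues(f["R"]); return cv2.projectPoints(np.atleast_2d(np.array(X,float)),r,f["t"],f["mtx"],np.r_[f["k1"],0,0,0,0])[0][:,0]
def tri(fs,ps):
    A=np.zeros((3,3));b=np.zeros(3)
    for f,p in zip(fs,ps):
        C,d=ray(f,p);d=d/np.linalg.norm(d);M=np.eye(3)-np.outer(d,d);A+=M;b+=M@C
    X=np.linalg.solve(A,b); return X,[proj(f,X)[0]-p for f,p in zip(fs,ps)]
def onz(f,p,z):
    C,d=ray(f,p); return C+d*(z-C[2])/d[2]
E
python3 - <<'E'
import cv2,numpy as np
s=cv2.imread("pics/scene0.png");t=cv2.imread("pics/top0.png")
def c(im,x,y):
    o=cv2.resize(im[y:y+48,x:x+44],None,fx=6,fy=6,interpolation=cv2.INTER_CUBIC)
    for k in range(0,44,10): cv2.putText(o,str(x+k),(k*6,8),0,.3,(0,0,255)); cv2.line(o,(k*6,10),(k*6,14),(0,0,255))
    for k in range(0,48,10): cv2.putText(o,str(y+k),(6,k*6+3),0,.3,(0,0,255)); cv2.line(o,(0,k*6),(5,k*6),(0,0,255))
    return o
cv2.imwrite("pics/z.png",np.vstack([np.hstack([c(s,160,190),c(s,240,185),c(s,322,157)]),np.hstack([c(t,300,185),c(t,228,172),c(t,148,205)])]))
E
```

```text
(no output)
```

View pics/z.png

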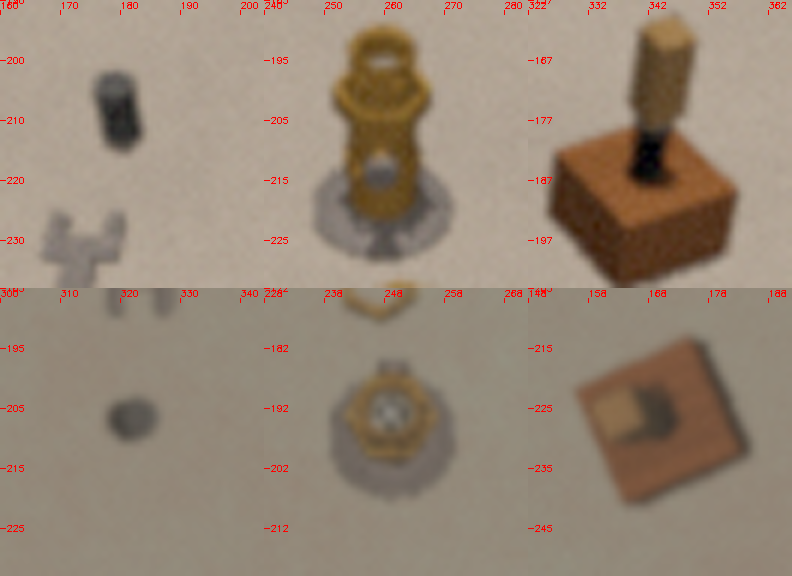

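```bash
cat > m.py <<'E'
from h import *
from plant import manip
s=manip.grab_frame("scene");t=manip.grab_frame("top")
S=lambda x,y,ox,oy,cx,cy:np.array([ox+(x-cx)/6-.42,oy+(y-cy)/6-.42])
def pr(n,a,b):
    X,r=tri([s,t],[a,b]); print(n,X.round(4),np.round(r,2).tolist())
pr("rodtop",S(668,32,322,157,528,0),S(618,413,148,205,528,288))
pr("mouth",S(382,48,240,185,264,0),S(392,412,228,172,264,288))
pr("strtop",S(115,84,160,190,0,0),S(135,418,300,185,0,288))
for n,a,b in[("blkL",(556,155),(743,448)),("blkF",(628,227),(692,338)),("blkR",(738,190),(578,392))]:
    pr(n,S(*a,322,157,528,0),S(*b,148,205,528,288))
for a in[(578,392),(692,338),(743,448),(630,503)]: print(onz(t,S(*a,148,205,528,288),.045).round(4))
print("rosette",onz(s,S(384,207,240,185,264,0),.0).round(4),onz(t,S(392,437,228,172,264,288),.0).round(4))
g=cv2.cvtColor(t["img"],6)
for n,f,(x,y) in(("top",t,(322,207)),("scene",s,(179,208))):
    w=f["img"][y-12:y+12,x-9:x+10].max(2).astype(int); bg=np.median(w); m=(w<bg*.8); ys,xs=np.nonzero(m); print(n,x-9+xs.mean(),y-12+ys.mean(),xs.min()+x-9,xs.max()+x-9,ys.min()+y-12,ys.max()+y-12,m.sum())
E
python3 m.py
```

```text
rodtop [0.4648 0.2805 0.1312] [[-0.02, 0.0], [-0.02, -0.0]]
mouth [0.5756 0.0214 0.1038] [[-0.13, 0.0], [-0.12, -0.0]]
strtop [ 0.5437 -0.2237  0.0312] [[0.3, 0.02], [0.27, -0.03]]
blkL [0.4513 0.234  0.0395] [[-0.37, 0.04], [-0.36, -0.03]]
blkF [0.5106 0.2643 0.0404] [[-0.28, 0.03], [-0.27, -0.03]]
blkR [0.4795 0.3263 0.0391] [[-0.29, 0.04], [-0.28, -0.03]]
[0.4792 0.3238 0.045 ]
[0.5102 0.2624 0.045 ]
[0.4511 0.2318 0.045 ]
[0.4198 0.2923 0.045 ]
rosette [0.5786 0.0224 0.    ] [0.5755 0.0216 0.    ]
top 321.4888888888889 206.57777777777778 318 325 204 210 45
scene 179.32954545454547 208.1818181818182 175 183 202 215 88
```

```bash
cat > m2.py <<'E'
from h import *
from plant import manip
s=manip.grab_frame("scene");t=manip.grab_frame("top")
print("str",onz(t,(321.45,206.6),.018).round(4))
for n,p,z in(("soft",(113,154),.23),("det",(403,158),.25),("spanend",(323,186),0),("nut",(247,171),.018)): print(n,onz(t,p,z).round(3))
# handle: wireframes for yaw candidates, aligned by 2D shift on the handle top
out=[]
for yaw in(0,13,27,45,60):
    a=np.deg2rad(yaw);c,q=np.cos(a),np.sin(a)
    row=[]
    for f,(x0,y0),top in((s,(330,155),(344.9,161.9)),(t,(152,212),(162.6,225.4))):
        o=cv2.resize(f["img"][y0:y0+28,x0:x0+26],None,fx=6,fy=6,interpolation=cv2.INTER_CUBIC)
        C=np.array([.465,.279]); P=[]
        for z in(.137,.082):
            for u,v in((1,1),(1,-1),(-1,-1),(-1,1)): P.append([C[0]+.012*(c*u-q*v),C[1]+.012*(q*u+c*v),z])
        uv=proj(f,P); uv+=np.array(top)-proj(f,[[*C,.137]])[0]
        uv=((uv-[x0,y0]+.5)*6-.5).round().astype(int)
        b=o.copy()
        cv2.polylines(o,[uv[:4]],1,(0,255,0));cv2.polylines(o,[uv[4:]],1,(255,0,0))
        row+= [o,b] if yaw==0 else [o]
    out.append((yaw,row))
r0=out[0][1]
top=np.hstack([r0[0]]+[r[0] for _,r in out[1:]]); bot=np.hstack([r0[2]]+[r[1] for _,r in out[1:]])
raw=np.hstack([r0[1],r0[3],r0[1]*0,r0[1]*0,r0[1]*0])
cv2.imwrite("pics/yaw.png",np.vstack([top,bot,raw]))
E
python3 m2.py
```

```text
str [ 0.5437 -0.2232  0.018 ]
soft [0.661 0.412 0.23 ]
det [ 0.663 -0.415  0.25 ]
spanend [ 0.617 -0.232  0.   ]
nut [0.66  0.03  0.018]
```

View pics/yaw.png

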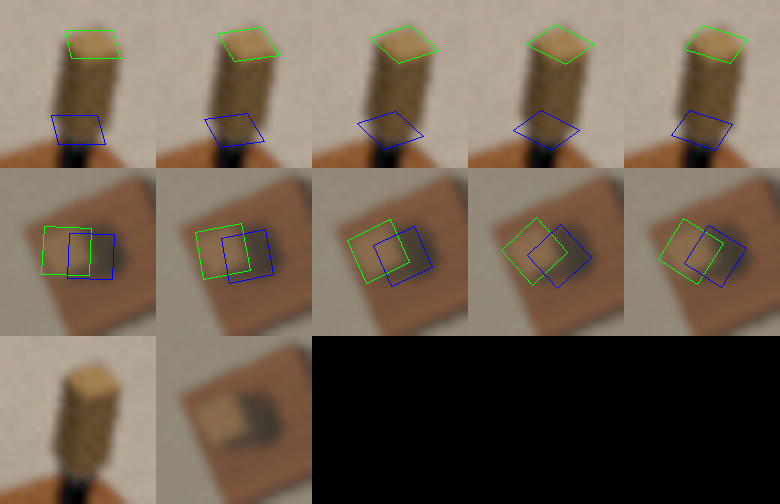

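The handle's yaw is about 20°: the outline fits best between the 13° and 27° overlays. The block centre is (0.465,0.278), the mouth (0.575,0.021) and the strainer (0.5437,-0.2232). Measured heights read about 5 mm lower than the stated ones, and consistently so, which is a tilt bias in the scene camera.

Call:
move_arm([
  [0,0,0,0,0,-6,1],
  [0,0,0,0,0,-6,1],
  [0,0,0,0,0,-6,1],
  [0,0,0,0,0,-6,1],
  [-1.45,-4,0,0,0,0,1],
  [-1.45,-4,0,0,0,0,1],
  [-1.45,-4,0,0,0,0,1],
  [-1.45,-4,0,0,0,0,1],
  [-1.45,-4,0,0,0,0,1],
  [-1.45,-4,0,0,0,0,1],
  [-1.45,-4,0,0,0,0,1],
  [-1.45,-4,0,0,0,0,1],
  [-1.45,-4,0,0,0,0,1],
  [-1.45,-4,0,0,0,0,1],
  [-1.45,-4,0,0,0,0,1],
  [-1.45,-4,0,0,0,0,1],
  [-1.45,-4,0,0,0,0,1],
  [-1.45,-4,0,0,0,0,1],
  [-1.45,-4,0,0,0,0,1],
  [-1.45,-4,0,0,0,0,1],
])

```text
time: 1.97
tool_pos: [0.4817, -0.0575, 0.2506]
tool_rot: [0.0, -0.0, 1.0, -0.0]
contact_force: [-0.1, 0.8, 0.8]
gripper_width: 1.0
grasp_force: 0.0
```

Call:
move_arm([
  [-1.45,-4,0,0,0,0,1],
  [-1.45,-4,1,0,0,0,1],
  [-1.45,-4,2,0,0,0,1],
  [-1.42,-3.4,3,0,0,0,1],
  [0,0,3,0,0,0,1],
  [0,0,3,0,0,0,1],
  [0,0,0,0,0,0,1],
  [0,0,0,0,0,0,1],
  [0,0,0,0,0,0,1],
])

```text
time: 2.72
tool_pos: [0.5357, -0.1979, 0.1385]
tool_rot: [0.001, -0.001, 1.0, -0.001]
contact_force: [1.0, 0.9, 0.5]
gripper_width: 1.004
grasp_force: 0.0
```

Call:
move_arm([
  [-0.4,-1.25,0,0,0,0,1],
  [-0.4,-1.28,0,0,0,0,1],
  [0,0,2,0,0,0,1],
  [0,0,2,0,0,0,1],
  [0,0,2,0,0,0,1],
  [0,0,1,0,0,0,1],
  [0,0,0,0,0,0,1],
  [0,0,0,0,0,0,1],
])

```text
time: 3.38
tool_pos: [0.5435, -0.2238, 0.0675]
tool_rot: [0.0, -0.0, 1.0, -0.0]
contact_force: [0.8, 0.4, 0.3]
gripper_width: 0.995
grasp_force: 0.0
```

```bash
cat > pic.py <<'E'
import sys
from h import *
from plant import manip
n,name,x,y,w,h,k=sys.argv[1],sys.argv[2],*map(int,sys.argv[3:])
f=manip.grab_frame(name); o=cv2.resize(f["img"][y:y+h,x:x+w],None,fx=k,fy=k,interpolation=cv2.INTER_CUBIC)
for i in range(0,w,10): cv2.putText(o,str(x+i),(i*k,8),0,.3,(0,0,255))
for i in range(0,h,10): cv2.putText(o,str(y+i),(0,i*k+3),0,.3,(0,0,255))
cv2.imwrite(f"pics/{n}.png",o); st=manip.state(); print(st["tool_pos"].round(4),st["contact_force"].round(2),st["time"])
print(name,"TCP px",proj(f,st["tool_pos"]),"top of strainer below TCP px",proj(f,[*st["tool_pos"][:2],.036]))
E
python3 pic.py a scene 150 170 65 60 12
```

```text
[ 0.5441 -0.224   0.0683] [ 1.03 -0.04  0.85] 3.4333
scene TCP px [[177.28909939 194.50612416]] top of strainer below TCP px [[178.72671483 202.50115968]]
```

View pics/a.png

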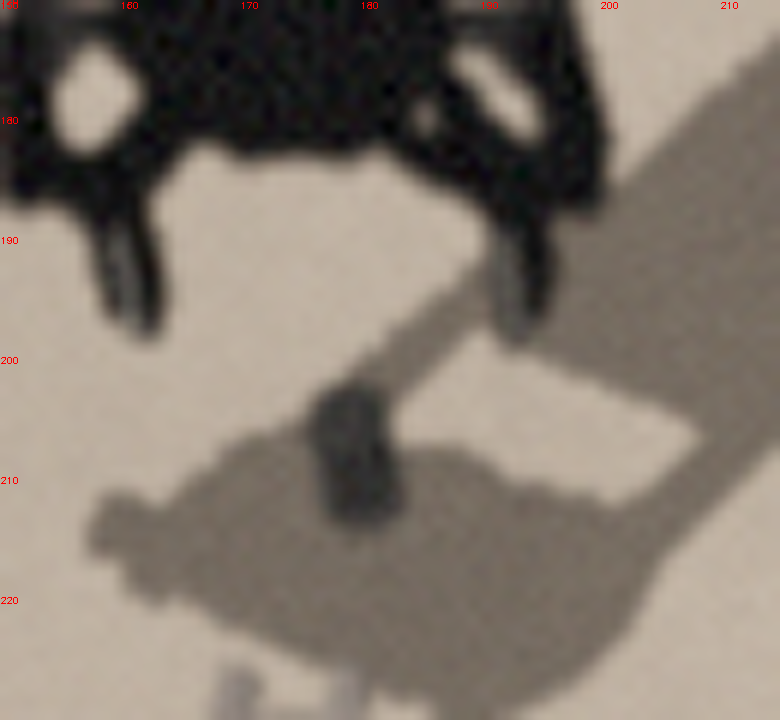

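The open fingers sit at columns 160 and 192, centred above the strainer, whose top is at (179,203) as predicted. I'll go down and grip it.

Call:
move_arm([
  [0,0,1.1,0,0,0,1],
  [0,0,1.1,0,0,0,1],
  [0,0,1.0,0,0,0,1],
  [0,0,0,0,0,0,1],
  [0,0,0,0,0,0,-1],
  [0,0,0,0,0,0,-1],
  [0,0,0,0,0,0,-1],
  [0,0,0,0,0,0,-1],
  [0,0,0,0,0,0,-1],
  [0,0,0,0,0,0,-1],
  [0,0,0,0,0,0,-1],
  [0,0,0,0,0,0,-1],
  [0,0,0,0,0,0,-1],
  [0,0,0,0,0,0,-1],
])

```text
time: 4.6
tool_pos: [0.5435, -0.2234, 0.0355]
tool_rot: [0.001, -0.001, 1.0, -0.0]
contact_force: [0.1, -0.1, 3.6]
gripper_width: 0.233
grasp_force: 58.8
```

Call:
move_arm([
  [0,0,-1,0,0,0,-1],
  [0,0,-2,0,0,0,-1],
  [0,0,-3,0,0,0,-1],
  [0,0,-3,0,0,0,-1],
  [0,0,-3,0,0,0,-1],
  [0,0,-2,0,0,0,-1],
  [-0.4,2.5,0,0,0,0,-1],
  [-0.4,3,0,0,0,0,-1],
  [-0.4,3,0,0,0,0,-1],
  [-0.4,3,0,0,0,0,-1],
  [-0.4,3,0,0,0,0,-1],
  [-0.4,3,0,0,0,0,-1],
  [-0.4,3,0,0,0,0,-1],
  [-0.35,3,0,0,0,0,-1],
  [0,1,0,0,0,0,-1],
  [0,0,0,0,0,0,-1],
  [0,0,0,0,0,0,-1],
  [0,0,0,0,0,0,-1],
])

```text
time: 6.1
tool_pos: [0.574, 0.0208, 0.1746]
tool_rot: [-0.0, -0.0, 1.0, -0.0]
contact_force: [-0.4, -0.1, -1.0]
gripper_width: 0.235
grasp_force: 58.7
```

```bash
python3 pic.py b scene 230 140 60 60 10; python3 pic.py bt top 225 165 60 60 10
python3 - <<'E'
import cv2,numpy as np
cv2.imwrite("pics/b2.png",cv2.resize(np.hstack([cv2.imread("pics/b.png"),cv2.imread("pics/bt.png")]),(800,400)))
E
```

```text
[0.574  0.0206 0.1747] [0.05 0.05 0.74] 6.15
scene TCP px [[258.72912713 172.79782174]] top of strainer below TCP px [[258.95494335 209.40032882]]
[0.5741 0.0206 0.1747] [ 0.17 -0.19  0.07] 6.2
top TCP px [[248.91427922 189.50344498]] top of strainer below TCP px [[249.16549909 195.4789888 ]]
```

View pics/b2.png

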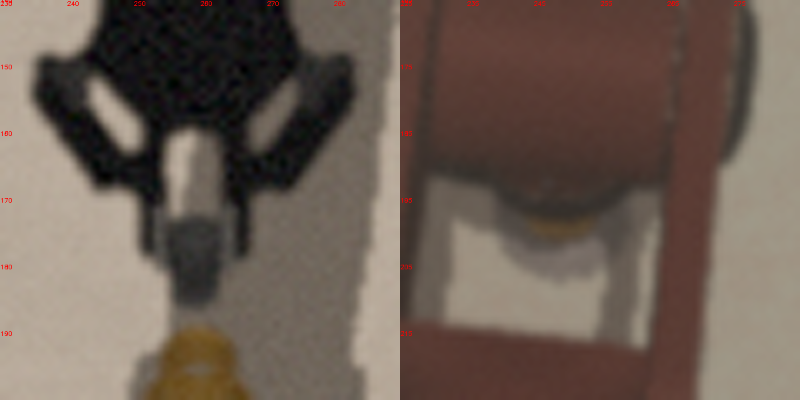

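```bash
cat > e.py <<'E'
from h import *
from plant import manip
s=manip.grab_frame("scene")
def edges(im,rows,x0,x1):
    g=np.abs(np.gradient(cv2.GaussianBlur(im,(3,3),0).astype(float).sum(2)[rows[0]:rows[1]].mean(0)))
    m=(x0+x1)//2
    def pk(a,b):
        i=a+int(g[a:b].argmax()); y=g[i-1:i+2]; return i+.5*(y[0]-y[2])/(y[0]-2*y[1]+y[2])
    return pk(x0,m),pk(m,x1)
i0=cv2.imread("pics/scene0.png")
for n,im,r,a,b in(("str0",i0,(204,212),170,189),("ring0",i0,(191,195),248,271),("pipe0",i0,(206,214),248,271),("strnow",s["img"],(174,178),253,266),("strnow low",s["img"],(179,184),250,268),("ring now",s["img"],(191,195),248,271)):
    e=edges(im,r,a,b); print(n,np.round(e,2),round(sum(e)/2,2))
t=manip.grab_frame("top")
print("mouth scene z.11",onz(s,(259.2,192.6),.110).round(4),"mouth top",onz(t,(248.9,192.3),.110).round(4))
print("strtop scene",onz(s,(178.8,203.6),.036).round(4),"mid top",onz(t,(321.45,206.6),.018).round(4))
p=manip.state()["tool_pos"]; print("pred foot/mid px",proj(s,[[p[0],p[1],p[2]-.0355],[p[0],p[1],p[2]-.015],[.575,.0213,.11]]))
E
python3 e.py
```

```text
str0 [175.97 182.53] 179.25
ring0 [254.11 264.63] 259.37
pipe0 [253.16 265.34] 259.25
strnow [254.86 265.06] 259.96
strnow low [254.75 262.41] 258.58
ring now [253.71 264.96] 259.34
mouth scene z.11 [0.5829 0.0217 0.11  ] mouth top [0.5746 0.021  0.11  ]
strtop scene [ 0.549 -0.223  0.036] mid top [ 0.5437 -0.2232  0.018 ]
pred foot/mid px [[258.84297161 182.72724105]
 [258.80855329 177.04772378]
 [259.07269906 190.79224668]]
```

Call:
move_arm([
  [-0.12,0.16,0,0,0,0,-1],
  [0,0,0.6,0,0,0,-1],
  [0,0,0.7,0,0,0,-1],
  [0,0,0.7,0,0,0,-1],
  [0,0,0.5,0,0,0,-1],
  [0,0,0.3,0,0,0,-1],
  [0,0,0.2,0,0,0,-1],
  [0,0,0.1,0,0,0,-1],
  [0,0,0,0,0,0,-1],
  [0,0,0,0,0,0,-1],
])

```text
time: 7.13
tool_pos: [0.5756, 0.0236, 0.144]
tool_rot: [0.0, -0.001, 1.0, -0.0]
contact_force: [0.1, -0.1, -0.3]
gripper_width: 0.232
grasp_force: 58.7
```

Call:
move_arm([
  [0,-0.1,0,0,0,0,-1],
  [0,0,0.1,0,0,0,-1],
  [0,0,0.1,0,0,0,-1],
  [0,0,0.1,0,0,0,-1],
  [0,0,0.1,0,0,0,-1],
  [0,0,0,0,0,0,-1],
  [0,0,0,0,0,0,-1],
])

```text
time: 7.72
tool_pos: [0.5753, 0.0226, 0.1396]
tool_rot: [-0.0, -0.001, 1.0, 0.0]
contact_force: [-0.5, -0.3, -0.2]
gripper_width: 0.225
grasp_force: 58.7
```

Call:
move_arm([
  [0,0,0.1,0,0,0,-1],
  [0,0,0.1,0,0,0,-1],
  [0,0,0.1,0,0,0,-1],
  [0,0,0.1,0,0,0,-1],
  [0,0,0,0,0,0,-1],
  [0,0,0,0,0,0,-1],
])

```text
time: 8.22
tool_pos: [0.5753, 0.0225, 0.1356]
tool_rot: [-0.0, -0.001, 1.0, -0.0]
contact_force: [0.1, -0.5, 0.1]
gripper_width: 0.233
grasp_force: 58.7
```

Call:
move_arm([
  [0,0,0,0,0,0,-0.3],
  [0,0,0,0,0,0,-0.1],
  [0,0,0,0,0,0,0.2],
  [0,0,0,0,0,0,0.2],
  [0,0,0,0,0,0,0.2],
  [0,0,0,0,0,0,0.2],
  [0,0,-1,0,0,0,0.2],
  [0,0,-2,0,0,0,0.2],
  [0,0,-3,0,0,0,1],
  [0,0,-3,0,0,0,1],
  [0,0,-2,0,0,0,1],
  [0,0,0,0,0,0,1],
])

```text
time: 9.22
tool_pos: [0.5782, 0.0223, 0.2533]
tool_rot: [0.006, -0.001, 1.0, -0.001]
contact_force: [0.2, -0.1, 0.7]
gripper_width: 1.003
grasp_force: 0.0
```

```bash
python3 pic.py c scene 225 140 70 70 8
```

```text
[0.5772 0.0224 0.2502] [ 0.11 -0.17  0.23] 9.2667
scene TCP px [[259.25638485 150.94440092]] top of strainer below TCP px [[259.54512868 210.12124662]]
```

View pics/c.png

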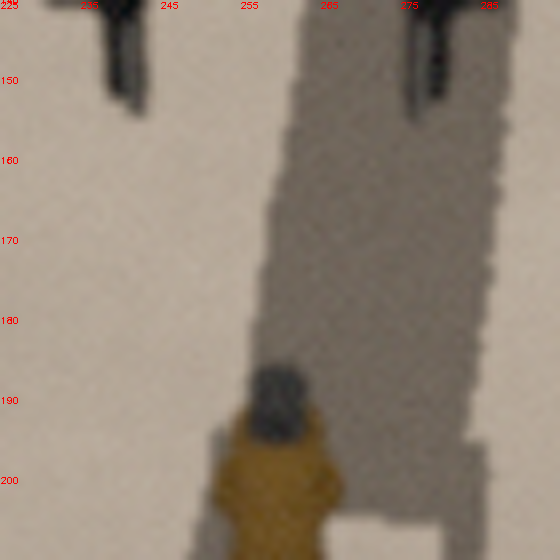

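The strainer stands upright in the bore, its top at about (259,187) and so roughly 20 mm above the rim; it rests on the valve. Now the rod.

Call:
move_arm([
  [0.9,2,0,0,0,0,1],
  [0.9,2,0,0,0,0,1],
  [0.9,2,0,0,0,0,1],
  [0.9,2,0,0,0,0,1],
  [0.9,2,0,0,0,0,1],
  [0.9,2,0,0,0,0,1],
  [0.9,2,0,0,0,0,1],
  [0.9,2,0,0,0,0,1],
  [0.9,2,0,0,0,0,1],
  [0.9,2,0,0,0,0,1],
  [0.9,2,0,0,0,0,1],
  [0.7,2,0,0,0,0,1],
  [0.6,1.6,0,0,0,0,1],
  [0,0,0,0,0,-5,1],
  [0,0,0,0,0,-5,1],
  [0,0,0,0,0,-5,1],
  [0,0,0,0,0,-5,1],
  [0,0,0,0,0,0,1],
  [0,0,0,0,0,0,1],
])

```text
time: 10.85
tool_pos: [0.4626, 0.2782, 0.2445]
tool_rot: [-0.001, -0.173, 0.985, -0.0]
contact_force: [-0.0, -0.6, -0.2]
gripper_width: 1.003
grasp_force: 0.0
```

```bash
cat > w.py <<'E'
import sys
import numpy as np
from scipy.spatial.transform import Rotation as Ro
from plant import manip
s=manip.state();q=s["tool_rot"];R=Ro.from_quat(np.r_[q[1:],q[0]])
print("t",s["time"],"pos",s["tool_pos"].round(4),"F",s["contact_force"].round(2),"tau",s["ft_torque"].round(3),"yaw y",np.degrees(np.arctan2(R.as_matrix()[1,1],R.as_matrix()[0,1])).round(2),"tilt",R.as_matrix()[:,2].round(4))
if len(sys.argv)>1: print("shift cm",(100*R.inv().apply(np.array(sys.argv[1:],float)-s["tool_pos"])).round(2))
E
python3 w.py .465 .2785 .112
```

```text
t 10.85 pos [0.4626 0.2782 0.2445] F [-0.01 -0.59 -0.2 ] tau [-0.065  0.013  0.009] yaw y 109.94 tilt [-1.9e-03 -8.0e-04 -1.0e+00]
shift cm [-0.26 -0.05 13.25]
```

Call:
move_arm([
  [-0.2,-0.05,1,0,0,0,1],
  [0,0,2,0,0,0,1],
  [0,0,2,0,0,0,1],
  [0,0,2,0,0,0,1],
  [0,0,2,0,0,0,1],
  [0,0,2,0,0,0,1],
  [0,0,1.5,0,0,0,1],
  [0,0,0.5,0,0,0,1],
  [0,0,0,0,0,0,1],
  [0,0,0,0,0,0,1],
  [0,0,0,0,0,0,-1],
  [0,0,0,0,0,0,-1],
  [0,0,0,0,0,0,-1],
  [0,0,0,0,0,0,-1],
  [0,0,0,0,0,0,-1],
  [0,0,0,0,0,0,-1],
  [0,0,0,0,0,0,-1],
  [0,0,0,0,0,0,-1],
  [0,0,0,0,0,0,-1],
  [0,0,0,0,0,0,-1],
])

```text
time: 12.52
tool_pos: [0.4656, 0.2789, 0.1164]
tool_rot: [0.001, -0.174, 0.985, 0.0]
contact_force: [-0.4, 1.0, 4.0]
gripper_width: 0.278
grasp_force: 58.9
```

```bash
python3 w.py
```

```text
t 12.5167 pos [0.4656 0.2789 0.1164] F [-0.45  0.96  3.96] tau [ 0.159  0.169 -0.04 ] yaw y 110.06 tilt [ 9.e-04  7.e-04 -1.e+00]
```

Call:
move_arm([
  [0,0,-0.5,0,0,0,-1],
  [0,0,-1,0,0,0,-1],
  [0,0,-1.5,0,0,0,-1],
  [0,0,-2,0,0,0,-1],
  [0,0,-2,0,0,0,-1],
  [0,0,-2,0,0,0,-1],
  [0,0,-2,0,0,0,-1],
  [0,0,-2,0,0,0,-1],
  [0,0,-1.5,0,0,0,-1],
  [0,0,-1,0,0,0,-1],
  [0,0,0,0,0,0,-1],
  [0,0,0,0,0,0,-1],
])

```text
time: 13.52
tool_pos: [0.4651, 0.2785, 0.2708]
tool_rot: [0.0, -0.174, 0.985, -0.0]
contact_force: [0.1, 0.8, -1.4]
gripper_width: 0.273
grasp_force: 59.3
```

```bash
python3 w.py .5753 .0225 .271
```

```text
t 13.5167 pos [0.4651 0.2785 0.2708] F [ 0.05  0.81 -1.4 ] tau [-0.    -0.019 -0.001] yaw y 110.06 tilt [ 1.e-04 -2.e-04 -1.e+00]
shift cm [-1.570e+00 -2.783e+01 -1.000e-02]
```

Call:
move_arm([
  [-0.1,-1,0,0,0,0,-1],
  [-0.12,-2,0,0,0,0,-1],
  [-0.12,-2.2,0,0,0,0,-1],
  [-0.12,-2.2,0,0,0,0,-1],
  [-0.12,-2.2,0,0,0,0,-1],
  [-0.12,-2.2,0,0,0,0,-1],
  [-0.12,-2.2,0,0,0,0,-1],
  [-0.12,-2.2,0,0,0,0,-1],
  [-0.12,-2.2,0,0,0,0,-1],
  [-0.12,-2.2,0,0,0,0,-1],
  [-0.12,-2.2,0,0,0,0,-1],
  [-0.12,-2.0,0,0,0,0,-1],
  [-0.08,-2.0,0,0,0,0,-1],
  [-0.07,-1.03,0,0,0,0,-1],
  [0,0,0,0,0,0,-1],
  [0,0,0,0,0,0,-1],
  [0,0,0,0,0,0,-1],
])

```text
time: 14.93
tool_pos: [0.5749, 0.0232, 0.2701]
tool_rot: [-0.001, -0.174, 0.985, 0.0]
contact_force: [-0.2, -0.5, -0.6]
gripper_width: 0.275
grasp_force: 59.4
```

```bash
python3 w.py .5753 .0225 .26;python3 pic.py d scene 225 120 70 95 6
```

```text
t 14.9333 pos [0.5749 0.0232 0.2701] F [-0.22 -0.48 -0.6 ] tau [ 0.043 -0.069  0.03 ] yaw y 110.09 tilt [-1.3e-03  5.0e-04 -1.0e+00]
shift cm [-0.02 -0.08  1.01]
[0.5749 0.0234 0.2703] [-0.58  0.36 -0.  ] 14.9833
scene TCP px [[259.63179161 144.10195767]] top of strainer below TCP px [[259.89991208 209.60642024]]
```

View pics/d.png

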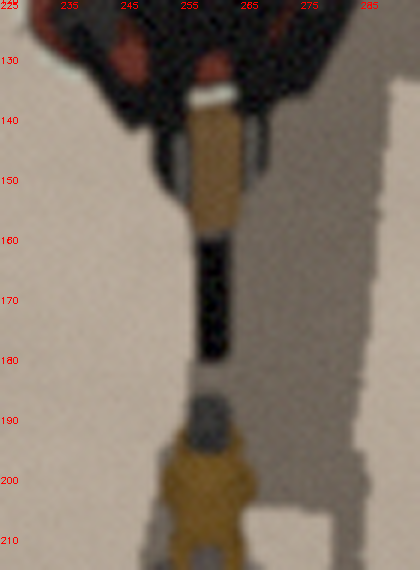

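The rod hangs straight, end at (260,180), over the strainer's top at (259.5,187). I'll lower it gently to contact.

Call:
move_arm([
  [0,-0.08,0.5,0,0,0,-1],
  [0,0,0.6,0,0,0,-1],
  [0,0,0.6,0,0,0,-1],
  [0,0,0.3,0,0,0,-1],
  [0,0,0.1,0,0,0,-1],
  [0,0,0.1,0,0,0,-1],
  [0,0,0.1,0,0,0,-1],
  [0,0,0.1,0,0,0,-1],
  [0,0,0,0,0,0,-1],
  [0,0,0,0,0,0,-1],
])

```text
time: 15.82
tool_pos: [0.5758, 0.0218, 0.2469]
tool_rot: [0.0, -0.174, 0.985, -0.0]
contact_force: [1.1, -0.1, -0.9]
gripper_width: 0.274
grasp_force: 59.4
```

Call:
move_arm([
  [0,0,0.1,0,0,0,-1],
  [0,0,0.1,0,0,0,-1],
  [0,0,0.1,0,0,0,-1],
  [0,0,0.1,0,0,0,-1],
  [0,0,0.1,0,0,0,-1],
  [0,0,0.1,0,0,0,-1],
])

```text
time: 16.32
tool_pos: [0.5756, 0.0219, 0.2406]
tool_rot: [-0.0, -0.174, 0.985, 0.0]
contact_force: [-0.4, 1.1, -1.9]
gripper_width: 0.273
grasp_force: 59.4
```

Call:
move_arm([
  [0,0,0.1,0,0,0,-1],
  [0,0,0.1,0,0,0,-1],
  [0,0,0.1,0,0,0,-1],
  [0,0,0.1,0,0,0,-1],
  [0,0,0.1,0,0,0,-1],
  [0,0,0.1,0,0,0,-1],
])

```text
time: 16.82
tool_pos: [0.5761, 0.0219, 0.237]
tool_rot: [0.001, -0.174, 0.985, -0.0]
contact_force: [-1.9, -0.1, 6.7]
gripper_width: 0.274
grasp_force: 60.3
```

Call:
move_arm([
  [0,0,0.1,0,0,0,-1],
  [0,0,0.1,0,0,0,-1],
  [0,0,0.1,0,0,0,-1],
  [0,0,0.1,0,0,0,-1],
  [0,0,0.1,0,0,0,-1],
  [0,0,0.1,0,0,0,-1],
])

```text
time: 17.32
tool_pos: [0.5761, 0.0219, 0.231]
tool_rot: [0.001, -0.174, 0.985, -0.0]
contact_force: [-2.8, 0.9, 7.4]
gripper_width: 0.274
grasp_force: 60.3
```

Call:
move_arm([
  [0,0,0.15,0,0,0,-1],
  [0,0,0.15,0,0,0,-1],
  [0,0,0.15,0,0,0,-1],
  [0,0,0.15,0,0,0,-1],
  [0,0,0.15,0,0,0,-1],
  [0,0,0.15,0,0,0,-1],
  [0,0,0.15,0,0,0,-1],
  [0,0,0.15,0,0,0,-1],
  [0,0,0.15,0,0,0,-1],
  [0,0,0.1,0,0,0,-1],
])

```text
time: 18.15
tool_pos: [0.5762, 0.0219, 0.2164]
tool_rot: [0.001, -0.174, 0.985, -0.0]
contact_force: [-2.1, 0.2, 6.9]
gripper_width: 0.274
grasp_force: 60.3
```

Call:
move_arm([
  [0,0,0.15,0,0,0,-1],
  [0,0,0.15,0,0,0,-1],
  [0,0,0.15,0,0,0,-1],
  [0,0,0.15,0,0,0,-1],
  [0,0,0.1,0,0,0,-1],
])

```text
time: 18.57
tool_pos: [0.5762, 0.0218, 0.2094]
tool_rot: [0.001, -0.174, 0.985, -0.0]
contact_force: [-1.7, 0.0, 6.7]
gripper_width: 0.273
grasp_force: 60.3
```

Call:
move_arm([
  [0,0,0.1,0,0,0,-1],
  [0,0,0.1,0,0,0,-1],
  [0,0,0.1,0,0,0,-1],
  [0,0,0.1,0,0,0,-1],
  [0,0,0.05,0,0,0,-1],
  [0,0,0.05,0,0,0,-1],
])

```text
time: 19.07
tool_pos: [0.5762, 0.0219, 0.2043]
tool_rot: [0.001, -0.174, 0.985, -0.0]
contact_force: [-1.9, 0.2, 6.5]
gripper_width: 0.274
grasp_force: 60.3
```

Call:
move_arm([
  [0,0,0.05,0,0,0,-1],
  [0,0,0.05,0,0,0,-1],
  [0,0,0.05,0,0,0,-1],
  [0,0,0.05,0,0,0,-1],
])

```text
time: 19.4
tool_pos: [0.5762, 0.0219, 0.2024]
tool_rot: [0.001, -0.174, 0.985, -0.0]
contact_force: [-2.8, 0.0, 6.7]
gripper_width: 0.272
grasp_force: 60.3
```

Call:
move_arm([
  [0,0,0.05,0,0,0,-1],
  [0,0,0.05,0,0,0,-1],
  [0,0,0.05,0,0,0,-1],
  [0,0,0.05,0,0,0,-1],
])

```text
time: 19.73
tool_pos: [0.5762, 0.0218, 0.2004]
tool_rot: [0.001, -0.174, 0.985, -0.0]
contact_force: [-2.1, -0.5, 7.4]
gripper_width: 0.274
grasp_force: 60.3
```

Call:
move_arm([
  [0,0,0.05,0,0,0,-1],
  [0,0,0.05,0,0,0,-1],
])

```text
time: 19.9
tool_pos: [0.5762, 0.0219, 0.1994]
tool_rot: [0.001, -0.174, 0.985, -0.0]
contact_force: [-3.3, 0.6, 6.0]
gripper_width: 0.275
grasp_force: 60.3
```

Call:
move_arm([
  [0,0,0.05,0,0,0,-1],
  [0,0,0.05,0,0,0,-1],
  [0,0,0.05,0,0,0,-1],
  [0,0,0.05,0,0,0,-1],
])

```text
time: 20.23
tool_pos: [0.5762, 0.0218, 0.1973]
tool_rot: [0.001, -0.174, 0.985, -0.0]
contact_force: [-2.3, -0.3, 6.1]
gripper_width: 0.275
grasp_force: 60.3
```

Call:
move_arm([
  [0,0,0.05,0,0,0,-1],
  [0,0,0.05,0,0,0,-1],
  [0,0,0.05,0,0,0,-1],
  [0,0,0.05,0,0,0,-1],
])

```text
time: 20.57
tool_pos: [0.5767, 0.0219, 0.1973]
tool_rot: [0.001, -0.174, 0.985, -0.0]
contact_force: [-4.0, -0.1, 14.2]
gripper_width: 0.275
grasp_force: 61.2
```

Call:
move_arm([
  [0,0,0.04,0,0,0,-1],
  [0,0,0,0,0,0,-1],
  [0,0,0,0,0,0,-1],
  [0,0,0,0,0,0,-1],
  [0,0,0,0,0,0,-1],
  [0,0,0,0,0,0,-1],
  [0,0,0,0,0,0,-1],
  [0,0,0,0,0,0,-1],
])

```text
time: 21.23
tool_pos: [0.5768, 0.0219, 0.1973]
tool_rot: [0.002, -0.174, 0.985, -0.0]
contact_force: [-4.9, 0.3, 14.8]
gripper_width: 0.274
grasp_force: 61.3
```

Call:
move_arm([
  [0,0,0.04,0,0,0,-1],
  [0,0,0,0,0,0,-1],
  [0,0,0,0,0,0,-1],
  [0,0,0,0,0,0,-1],
  [0,0,0,0,0,0,-1],
  [0,0,0,0,0,0,-1],
  [0,0,0,0,0,0,-1],
  [0,0,0,0,0,0,-1],
])

```text
time: 21.9
tool_pos: [0.5769, 0.0219, 0.1973]
tool_rot: [0.002, -0.174, 0.985, -0.0]
contact_force: [-6.5, 0.4, 15.0]
gripper_width: 0.274
grasp_force: 61.4
```

Firm stop at 24 mm below the mouth (within 19–35), held at about 16 N. Now I'll draw the rod out.

Call:
move_arm([
  [0,0,-0.2,0,0,0,-1],
  [0,0,-0.3,0,0,0,-1],
  [0,0,-0.5,0,0,0,-1],
  [0,0,-1,0,0,0,-1],
  [0,0,-1,0,0,0,-1],
  [0,0,-1,0,0,0,-1],
  [0,0,-1,0,0,0,-1],
  [0,0,-1,0,0,0,-1],
  [0,0,-1,0,0,0,-1],
  [0,0,-0.7,0,0,0,-1],
  [0,0,0,0,0,0,-1],
  [0,0,0,0,0,0,-1],
])

```text
time: 22.9
tool_pos: [0.5759, 0.0219, 0.2701]
tool_rot: [0.0, -0.174, 0.985, -0.0]
contact_force: [-0.5, -0.6, -0.1]
gripper_width: 0.273
grasp_force: 59.4
```

```bash
python3 w.py .4653 .2787 .26;python3 pic.py e scene 225 120 70 95 6
```

```text
t 22.9 pos [0.5759 0.0219 0.2701] F [-0.47 -0.63 -0.14] tau [ 0.03   0.003 -0.029] yaw y 110.06 tilt [ 1.e-03 -1.e-04 -1.e+00]
shift cm [ 1.58 27.92  0.99]
[0.5755 0.0219 0.2692] [-0.17 -0.14 -0.89] 22.95
scene TCP px [[259.02378557 144.59913495]] top of strainer below TCP px [[259.3669119  209.74155835]]
```

View pics/e.png

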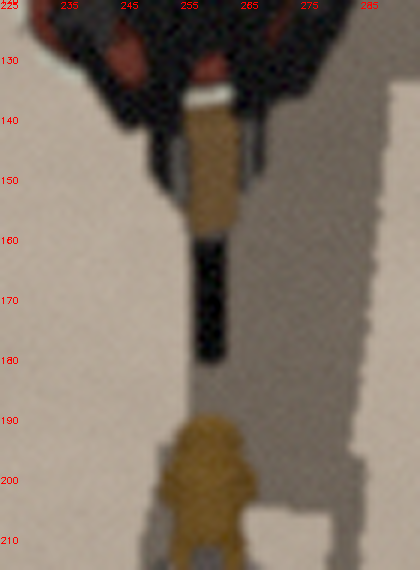

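The strainer is out of sight in the bore (rim at row 190) and the rod still hangs straight, unslipped. Now back to the block.

Call:
move_arm([
  [0.1,1,0,0,0,0,-1],
  [0.12,2,0,0,0,0,-1],
  [0.12,2.2,0,0,0,0,-1],
  [0.12,2.2,0,0,0,0,-1],
  [0.12,2.2,0,0,0,0,-1],
  [0.12,2.2,0,0,0,0,-1],
  [0.12,2.2,0,0,0,0,-1],
  [0.12,2.2,0,0,0,0,-1],
  [0.12,2.2,0,0,0,0,-1],
  [0.12,2.2,0,0,0,0,-1],
  [0.12,2.2,0,0,0,0,-1],
  [0.12,2,0,0,0,0,-1],
  [0.08,2,0,0,0,0,-1],
  [0.08,1.12,0,0,0,0,-1],
  [0,0,3,0,0,0,-1],
  [0,0,3,0,0,0,-1],
  [0,0,2,0,0,0,-1],
  [0,0,0,0,0,0,-1],
  [0,0,0,0,0,0,-1],
  [0,0,0,0,0,0,-1],
])

```text
time: 24.62
tool_pos: [0.4657, 0.2789, 0.1908]
tool_rot: [0.001, -0.174, 0.985, 0.0]
contact_force: [0.9, 0.4, -0.0]
gripper_width: 0.272
grasp_force: 59.3
```

```bash
python3 w.py .4653 .2787 .1174
```

```text
t 24.6167 pos [0.4657 0.2789 0.1908] F [ 0.87  0.36 -0.05] tau [0.003 0.013 0.008] yaw y 110.05 tilt [ 1.6e-03  6.0e-04 -1.0e+00]
shift cm [ 0.05 -0.01  7.34]
```

Call:
move_arm([
  [0.02,0,1,0,0,0,-1],
  [0,0,1,0,0,0,-1],
  [0,0,0.8,0,0,0,-1],
  [0,0,0.2,0,0,0,-1],
  [0,0,0.2,0,0,0,-1],
  [0,0,0.2,0,0,0,-1],
  [0,0,0.2,0,0,0,-1],
  [0,0,0.2,0,0,0,-1],
  [0,0,0,0,0,0,-1],
])

```text
time: 25.37
tool_pos: [0.4647, 0.2786, 0.1511]
tool_rot: [-0.0, -0.174, 0.985, -0.0]
contact_force: [-0.3, 0.1, -1.8]
gripper_width: 0.273
grasp_force: 59.3
```

Call:
move_arm([
  [0,0,0.3,0,0,0,-1],
  [0,0,0.4,0,0,0,-1],
  [0,0,0.5,0,0,0,-1],
  [0,0,0.5,0,0,0,-1],
  [0,0,0.5,0,0,0,-1],
  [0,0,0.4,0,0,0,-1],
  [0,0,0.3,0,0,0,-1],
  [0,0,0.2,0,0,0,-1],
  [0,0,0.2,0,0,0,-1],
  [0,0,0,0,0,0,-1],
  [0,0,0,0,0,0,-1],
])

```text
time: 26.28
tool_pos: [0.4649, 0.2787, 0.1185]
tool_rot: [0.0, -0.174, 0.985, 0.0]
contact_force: [0.5, 0.6, -0.5]
gripper_width: 0.275
grasp_force: 59.3
```

Call:
move_arm([
  [0,0,0.1,0,0,0,-1],
  [0,0,0.1,0,0,0,-1],
  [0,0,0,0,0,0,-1],
  [0,0,0,0,0,0,-1],
  [0,0,0,0,0,0,-0.3],
  [0,0,0,0,0,0,0],
  [0,0,0,0,0,0,0.4],
  [0,0,0,0,0,0,1],
  [0,0,0,0,0,0,1],
  [0,0,0,0,0,0,1],
  [0,0,0,0,0,0,1],
  [0,0,-1,0,0,0,1],
  [0,0,-2,0,0,0,1],
  [0,0,-3,0,0,0,1],
  [0,0,-3,0,0,0,1],
  [0,0,-3,0,0,0,1],
  [0,0,-2,0,0,0,1],
  [0,0,0,0,0,0,1],
  [0,0,0,0,0,0,1],
])

```text
time: 27.87
tool_pos: [0.4656, 0.279, 0.2587]
tool_rot: [0.002, -0.174, 0.985, 0.0]
contact_force: [0.5, -0.1, -1.4]
gripper_width: 1.0
grasp_force: 0.0
```

```bash
python3 pic.py g scene 70 130 390 150 2
```

```text
[0.4648 0.2786 0.2565] [-1.06 -0.82 -0.51] 27.9167
scene TCP px [[350.13345962 126.19864057]] top of strainer below TCP px [[340.30373305 186.00366571]]
```

View pics/g.png

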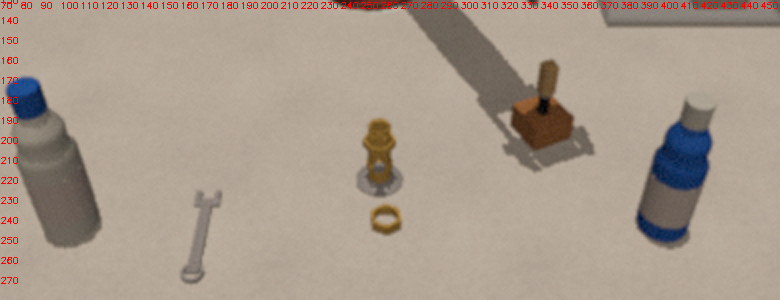

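The rod stands in its block again, top at (344,161) as at the start. The bottles, nut and spanner haven't moved, and the strainer is down in the bore.

```bash
python3 -c "
from plant import manip
print(manip.job_done())"
```

```text
the job is handed in; nothing more can be done
None
```

The strainer and check valve are pressed home on the seat, with a firm stop felt with the strainer's top about 24 mm below the mouth and held at about 16 N; the rod is back in its block, nothing else was touched, and the job was handed in at 28 s.

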